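# Dock the centrifuge drive and hold its rotor home on the splined spindle

### The arm

A 7-joint arm with a two-finger parallel gripper is mounted at the origin on the work surface. World frame = base frame: x ahead of the robot, y to its left, z up, the work surface at z = 0. Lengths are in m, angles in degrees, forces in N, time in s.
With the tool pointing down it reaches from about 0.4 to 0.9 m from the base axis. Payload 5.6 kg.
Tool frame: the origin (TCP) lies at the very end of the fingers, on their centre line; the grasp point (between the pads) lies 19 mm behind it; z points along the fingers, y is the line along which they close (so a half turn about z gives the same grasp; the last joint's range is limited). The gripper opens to 92 mm and grips with 3 to 60 N. Pads are 20 mm wide; open, the fingers measure 128 mm over their backs; the gripper's body (75 mm by 189 mm) begins 69 mm behind the grasp point.
Start: joints at [-67.724, 26.786, -0.665, 91.828, 0.344, 61.387, -3.226], TCP at [0.272, 0.59, 0.215] pointing down, gripper open.
Joint ranges: [-144.91, 144.91], [-17.63, 115.5], [-89.93, 88.59], [15.96, 139.68], [-74.01, 254.01], [8.47, 105.57], [-167.45, 167.45]. Speed limits (degrees/s): [147.25, 147.25, 180, 180, 180, 180, 180].

### API

Orientations are given as [roll, pitch, yaw] about the fixed x, y, z axes, in that order (R = Rz(yaw) Ry(pitch) Rx(roll)).
In Python, from cell import manip gives the robot as it stands.
- The arm moves only by the shell command python3 drive.py 'ROWS' [FORCE]. ROWS is a JSON list of rows, 1 to 12 of them, each an object with the fields aperture (the opening from 0.0 (shut) to 1.0 (fully open)), trans (a list: dx, dy, dz in shares of 0.75 m (1.0 is 0.75 m)), yaw (a turn about the tool's z in a scale on which 1.0 is 120 degrees); a field left out counts as zero (the opening has to be given); each row is the pose to reach, as a shift and turn from the pose commanded when the command began, along the tool's axes at that moment; what a row does not reach only later rows make up. A row lasts 1/10 s, in which the tool goes at most 0.05 m and 8.59 degrees, less where a joint would pass 70% of its speed; a pose out of reach is approached as far as the arm can. The fingers move at their own pace and stop on an object; FORCE is the grip in N (left out, the last holds). Time passes only in rows, so rows that do not move let the fingers close. It prints the time, the measured TCP pose, the force, the opening and the grip force at its end. No shift or turn number may pass 1 either way. Input that does not fit is refused with a message, and nothing moves.
- manip.state(): the state, without advancing time (a new reading comes with each control period).
- manip.get_image(name): name is "side" or "top" or "wrist"; returns a dict with "frame" (384x512x3 uint8, red, green, blue), "vfov" (degrees; the focal length in pixels is half the picture's height over the tangent of half this angle, whatever the lens; pixels are square), "cx", "cy" (the principal point, pixels), "camera_from_world" (4x4, takes a point from world to camera coordinates); the wrist camera has in their place "T_tool_cam" (4x4, takes a point from camera to tool coordinates, whose origin is the TCP and whose axes are the flange's). Camera axes: x right, y down, z forward; pixel columns grow to the right and rows downward; lengths in m; the calibration is good to about 2 mm. The wrist camera is an equidistant fisheye: a pixel r from the principal point sees the ray r / f radians off the axis. A picture is of the moment at which its call begins: read the wrist's pose just before it. There is no depth.
- manip.job_done(): hands the job in; it is judged then, once.
The state is a dict: "t": time; "joints": joint angles; "qvel": joint speeds; "joint_efforts": joint torques, N m; "tcp_pos": TCP position; "eef_rot": TCP orientation; "force": force on the tool from outside, world axes, zero at the start; "wrist_torque": the same for the moment, N m; "grip_width": opening from 0.0 (shut) to 1.0 (fully open); "grasp_force": force on a finger pad.
Only numpy, scipy, OpenCV 4.12 (cv2) and the standard library are available. Lean on these libraries where they do the work, as an engineer would, in place of code of your own. Each camera call takes 0.05 s, during which the arm holds its last target. There are 200 camera calls.

### The job

Push the loose centrifuge drive block along the bench until it sits square and snug against both bars of the corner stop. Then lift the rotor by its grip fin, turn it until its cross-shaped bore meshes with the cross-shaped spindle on the drive, slide it down and press the sprung plate under it all the way to its stop. Finish while still holding the rotor pressed fully home, with the drive still in its corner; leave the jar, the tip box and the tube rack where they are.

Things in the scene. Friction and masses are not known exactly. Their poses are not given: they have to be found in the camera images.
- dock: Fixed L-shaped corner stop: two aluminium bars 15 mm thick, 22 mm high. Origin at bench level in the inside corner. One bar lies along y (+15 to -150 mm, inner face at x = 0), the other along x (0 to -150 mm, inner face at y = 0). The drive belongs in the quarter x < 0, y < 0: its centre then at x = -60, y = -60 mm, axes parallel. z up.
- drive: Loose grey drive block of a small centrifuge, 120 x 120 mm, 45 mm high, flat sides, about 0.9 kg; slides when pushed at a side. Origin at the centre of its underside, axes parallel to its sides, z up. At the start within 0.15 rad of square to the stop and 20 to 50 mm short of each bar. Spindle and sprung plate stand on the middle of its top.
- spindle_top (a point): Top centre of the steel spindle, 73 mm above the drive's underside, on its vertical centre line. From above a plus sign: two crossed bars 26 mm long, 8 mm wide, top edges and ends rounded (4 mm). This point's x and y lie along the bars, z up. Stands 14 mm above the free plate. Its angle on the drive is random; it turns about the vertical only against 0.1 N m of friction.
- plate (a joint): Travel of the sprung aluminium plate, a ring round the spindle (52 mm outside, 32 mm inside diameter), in m: 0 = free, its top 59 mm above the drive's underside; 0.008 = pressed to its stop, top at 51 mm. It starts to move at 6 N and reaches the stop at 10 N; the rotor's weight alone does not move it.
- rotor: Loose grey rotor, about 0.18 kg, standing on its hub. Origin at the centre of the hub's underside, z up. Hub 40 x 40 mm, 26 mm high; over it a disc of 90 mm diameter from 26 to 34 mm, small tube caps 2.5 mm higher near its rim; on the disc the grip fin. Fully home its origin is 51 mm above the drive's underside; unmeshed it stays at 73 mm.
- rotor_bore (a point): Centre of the rotor's bore mouth, at its origin with the same axes. The bore opens below, 26 mm deep, plus-shaped: two slots along the rotor's x and y, each 30 mm long and 11 mm wide, so it fits the spindle at any of four quarter turns, within about 0.1 rad.
- rotor_fin (a point): Top centre of the rotor's straight upright grip fin, 69 mm above the rotor's origin. The fin is 50 mm long along the rotor's x (so parallel to one slot of the bore), 14 mm thick along y, and stands 35 mm high above the disc.
- jar: White closed jar, bystander, 76 mm diameter, 95 mm high; origin at the centre of its underside.
- tipbox: Blue pipette-tip box, bystander, 85 x 120 mm, 50 mm high; origin at the centre of its underside.
- tuberack: White foam rack, 90 x 170 mm and 50 mm high, holding six blue-capped tubes up to 114 mm high, bystander; origin at the centre of its underside.

How it is judged:
By the outcome, as a careful person would: the job done as asked, in the order asked, and still so for the second after the job is handed in, while the arm keeps its last pose, push and grip.
It also fails if it takes over 72 s, if anything falls off the work surface, if the arm or the gripper's body presses on something with over 40 N, if the wrist force passes 120 N, or if a joint passes its speed limit or range.

## Working session

There is one attempt and no reset: what is moved stays moved. The work goes in short steps, Python scripts to look and compute and a shell command to move; the robot and the scene stay as the last step left them, time stands still between calls to the robot, and variables do not carry over. Pictures are saved under pics/ and viewed, at most 10 in all, crops included, and the job is handed in when it is done.

```bash
ls; mkdir -p pics
python3 - <<'E'
from cell import manip
import cv2,numpy as np,pickle
d={}
d['s']=manip.state()
for n in("top","side","wrist"):
    d[n]=manip.get_image(n)
    cv2.imwrite(f"pics/{n}0.png",cv2.resize(d[n]["frame"][:,:,::-1],None,fx=1.5,fy=1.5,interpolation=cv2.INTER_CUBIC))
    print(n,{k:(np.round(v,3).tolist() if k!="frame" else 0) for k,v in d[n].items()})
pickle.dump(d,open("v0.pkl","wb"))
print(d['s'])
E
```

```text
cell.py
drive.py
pics
top {'frame': 0, 'vfov': 46.635, 'cx': 250.892, 'cy': 196.434, 'camera_from_world': [[0.012, -1.0, 0.0, 0.009], [-0.978, -0.012, -0.206, 0.574], [0.206, 0.002, -0.979, 1.58], [0.0, 0.0, 0.0, 1.0]]}
side {'frame': 0, 'vfov': 46.588, 'cx': 254.435, 'cy': 195.615, 'camera_from_world': [[0.955, -0.296, -0.009, -0.553], [-0.148, -0.45, -0.88, 0.17], [0.257, 0.842, -0.474, 1.294], [0.0, 0.0, 0.0, 1.0]]}
wrist {'frame': 0, 'vfov': 65.706, 'cx': 254.923, 'cy': 195.04, 'T_tool_cam': [[0.001, -0.961, -0.278, 0.079], [1.0, 0.001, 0.001, 0.0], [-0.001, -0.278, 0.961, -0.17], [0.0, 0.0, 0.0, 1.0]]}
{'t': 0.0, 'joints': array([-67.72321041,  26.83522603,  -0.66534337,  91.88037467,
         0.34476649,  61.38628003,  -3.2264237 ]), 'qvel': array([ 0.03622769,  0.00755046,  0.00706962, -0.07106368, -0.03075559,
       -0.02519236, -0.02402314]), 'joint_efforts': array([-3.50765322e-04, -5.20567918e+01, -1.27870281e-02, -2.43746996e+01,
       -5.67621575e-02,  1.70485728e-02,  1.48602985e-04]), 'tcp_pos': array([0.27185181, 0.58978369, 0.21365307]), 'eef_rot': array([-1.79900379e+02,  7.64175698e-03,  1.55256127e+02]), 'force': array([-0.47361944,  0.75133032, -0.34549905]), 'wrist_torque': array([-0.06655095, -0.00524104,  0.02238091]), 'grasp_force': 0.0, 'grip_width': 0.9998868790268128}
```

View pics/top0.png

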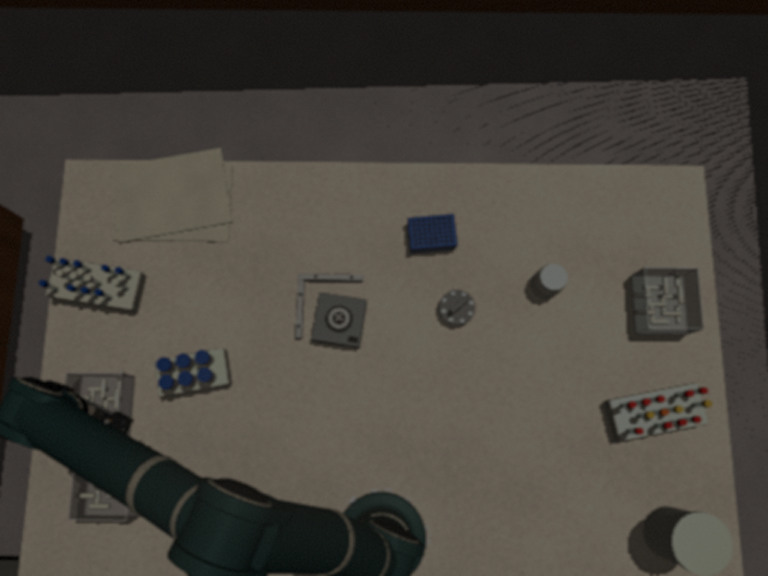

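View pics/side0.png

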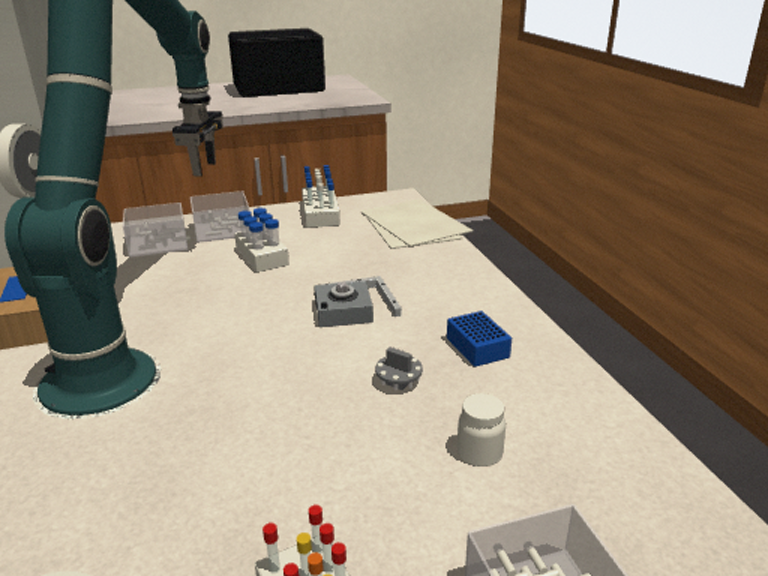

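The top view shows the dock corner at about (303,281) (1.5x scale), with its bars running right and down. The drive is centred near (339,320), with the rotor near (457,308), the tip box at (432,233), the jar at (550,283) and the tube rack at (193,370). The side view agrees.

```bash
cat > h.py <<'E'
import numpy as np,cv2,pickle
from scipy.spatial.transform import Rotation as R
from cell import manip
def f(im): return 192/np.tan(np.radians(im["vfov"]/2))
def tool(s):
    T=np.eye(4);T[:3,:3]=R.from_euler('xyz',s["eef_rot"],degrees=True).as_matrix();T[:3,3]=s["tcp_pos"];return T
def ray(im,s,u,v):
    """origin and unit ray in world"""
    a=np.array([u-im["cx"],v-im["cy"]])/f(im)
    if "T_tool_cam" in im:
        W=tool(s)@im["T_tool_cam"];r=np.hypot(*a)
        d=np.r_[a*np.sin(r)/max(r,1e-9),np.cos(r)]
    else: W=np.linalg.inv(im["camera_from_world"]);d=np.r_[a,1]
    d=W[:3,:3]@d;return W[:3,3],d/np.linalg.norm(d)
def atz(im,s,u,v,z):
    o,d=ray(im,s,u,v);return o+d*(z-o[2])/d[2]
def tri(rays):
    A=sum(np.eye(3)-np.outer(d,d) for o,d in rays);b=sum((np.eye(3)-np.outer(d,d))@o for o,d in rays)
    p=np.linalg.solve(A,b);return p,[np.linalg.norm(np.cross(p-o,d)) for o,d in rays]
def proj(im,s,p):
    C=np.linalg.inv(tool(s)@im["T_tool_cam"]) if "T_tool_cam" in im else im["camera_from_world"]
    q=C[:3,:3]@np.asarray(p)+C[:3,3]
    if "T_tool_cam" in im:
        r=np.hypot(q[0],q[1]);a=q[:2]/max(r,1e-12)*np.arctan2(r,q[2])
    else: a=q[:2]/q[2]
    return a*f(im)+[im["cx"],im["cy"]]
def delta(p,yaw=None):
    """tool-axes shift to world p, turn to yaw"""
    s=manip.state();T=tool(s);t=0 if yaw is None else -((yaw-s["eef_rot"][2]+180)%360-180)
    print("t",round(s["t"],2),"tcp",s["tcp_pos"].round(4),s["eef_rot"].round(2),"shift",(T[:3,:3].T@(np.asarray(p)-s["tcp_pos"])).round(4),"turn",round(t,2))
def snap(tag,crop=None,k=1.5):
    s=manip.state();im=manip.get_image("wrist");pickle.dump((s,im),open(f"{tag}.pkl","wb"))
    g=im["frame"][:,:,::-1]
    if crop: x,y,w,h=crop;g=g[y:y+h,x:x+w]
    cv2.imwrite(f"pics/{tag}.png",cv2.resize(g,None,fx=k,fy=k,interpolation=cv2.INTER_CUBIC))
E
python3 - <<'E'
from h import *
d=pickle.load(open("v0.pkl","rb"));t=d["top"];sd=d["side"]
for n,p,z in(("corner",(303,281),.022),("spindle",(339,318),.073),("rotor",(457,308),.069),("tipbox",(432,231),.05),("jar",(553,277),.095),("rack",(193,372),.05)):
    print(n,atz(t,None,p[0]/1.5,p[1]/1.5,z).round(3))
for n,a,b in(("spindle",(339,318),(344,290)),("fin",(457,308),(400,354))):
    print(n,tri([ray(t,None,a[0]/1.5,a[1]/1.5),ray(sd,None,b[0]/1.5,b[1]/1.5)]))
delta([0.62,0.06,0.26],180)
E
```

```text
corner [0.615 0.201 0.022]
spindle [0.512 0.105 0.073]
rotor [ 0.541 -0.181  0.069]
tipbox [ 0.741 -0.123  0.05 ]
jar [ 0.615 -0.411  0.095]
rack [0.38  0.455 0.05 ]
spindle (array([0.51927637, 0.10513866, 0.05940766]), [np.float64(0.0047735762992930164), np.float64(0.0047735762992929965)])
fin (array([ 0.55013759, -0.18328946,  0.06337737]), [np.float64(0.008142511218906528), np.float64(0.00814251121890643)])
t 0.15 tcp [0.2719 0.5899 0.2139] [-1.7993e+02  1.0000e-02  1.5526e+02] shift [-0.5379 -0.3356 -0.0456] turn -24.74
```

The rows are not in the units I measure in: shifts go in shares of 0.75 m and turns go in shares of 120 degrees. I convert before sending: -0.436 m / 0.75 = -0.5813, -0.3055 m / 0.75 = -0.4073, -24.7 degrees / 120 = -0.2058.

```bash
python3 drive.py '[{"aperture": 1, "trans": [-0.5813, -0.4073, -0.088], "yaw": -0.2058}, {"aperture": 1, "trans": [-0.5813, -0.4073, -0.088], "yaw": -0.2058}, {"aperture": 1, "trans": [-0.5813, -0.4073, -0.088], "yaw": -0.2058}, {"aperture": 1, "trans": [-0.5813, -0.4073, -0.088], "yaw": -0.2058}, {"aperture": 1, "trans": [-0.5813, -0.4073, -0.088], "yaw": -0.2058}, {"aperture": 1, "trans": [-0.5813, -0.4073, -0.088], "yaw": -0.2058}, {"aperture": 1, "trans": [-0.5813, -0.4073, -0.088], "yaw": -0.2058}, {"aperture": 1, "trans": [-0.5813, -0.4073, -0.088], "yaw": -0.2058}, {"aperture": 1, "trans": [-0.5813, -0.4073, -0.088], "yaw": -0.2058}, {"aperture": 1, "trans": [-0.5813, -0.4073, -0.088], "yaw": -0.2058}, {"aperture": 1, "trans": [-0.5813, -0.4073, -0.088], "yaw": -0.2058}, {"aperture": 1, "trans": [-0.5813, -0.4073, -0.088], "yaw": -0.2058}]'
python3 drive.py '[{"aperture": 1}, {"aperture": 1}, {"aperture": 1}]'
python3 -c "
from h import *
snap('w1');print(manip.state()['qvel'].round(2))"
```

```text
t: 1.35
tcp_pos: [0.5427, 0.1241, 0.2812]
eef_rot: [-179.9, 0.1, 179.4]
force: [0.0, 0.1, 0.8]
grip_width: 1.002
grasp_force: 0.0
t: 1.65
tcp_pos: [0.5394, 0.1321, 0.2803]
eef_rot: [180.0, -0.0, -179.9]
force: [-1.1, -0.6, 1.1]
grip_width: 0.997
grasp_force: 0.0
[ 0.13 -0.05  0.42 -0.17  0.04 -0.    0.07]
```

View pics/w1.png

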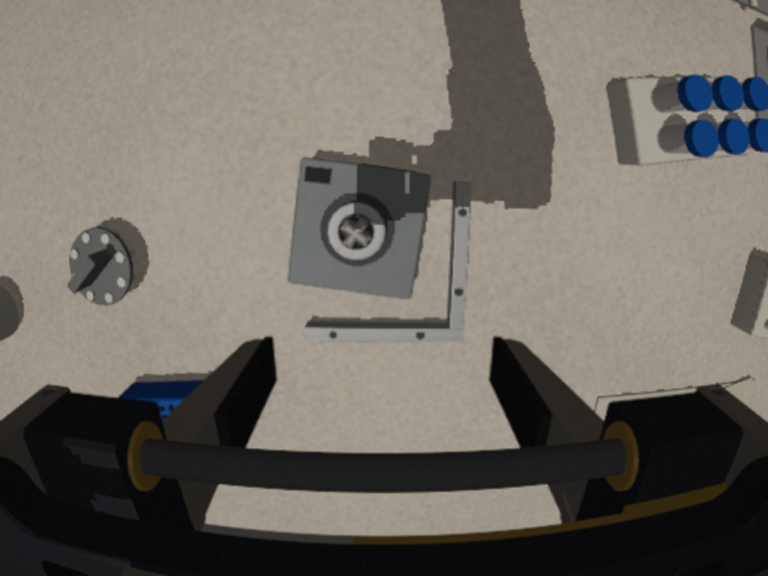

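The wrist view shows the drive with top corners near (302,158), (430,174), (412,298), (290,281). The dock's inner corner is near (450,320), the spindle near (355,232), and the rotor near (100,266) with its fin diagonal. I'll take an enlarged crop.

```bash
python3 -c "
from h import *
s,im=pickle.load(open('w1.pkl','rb'))
g=im['frame'][95:235,180:330,::-1]
g=cv2.resize(g,None,fx=4,fy=4,interpolation=cv2.INTER_CUBIC)
h=cv2.resize(im['frame'][135:210,35:105,::-1],(560,600),interpolation=cv2.INTER_CUBIC)
g=cv2.convertScaleAbs(g,alpha=1.6)
cv2.imwrite('pics/w1c.png',g);"
```

```text
(no output)
```

View pics/w1c.png

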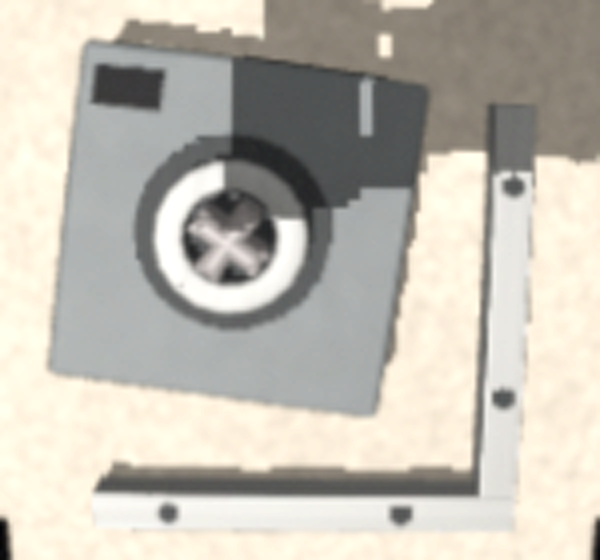

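Run:
```python
from h import *
s,im=pickle.load(open('w1.pkl','rb'))
P=lambda x,y,z:atz(im,s,180+x/4,95+y/4,z)
c=[P(x,y,.045)for x,y in((87,42),(428,87),(374,416),(50,372))]
ang=lambda a,b:np.degrees(np.arctan2(*(b-a)[1::-1]))
print("drive",np.round(c,4).tolist(),np.mean(c,0).round(4))
for i in range(4):print(np.linalg.norm(c[i]-c[i-1]).round(4),ang(c[i-1],c[i]).round(2))
a,b,e=P(97,490,.022),P(481,494,.022),P(492,172,.022)
print("dock",a,b,e,ang(a,b),ang(e,b),np.linalg.norm(a-b))
print("spindle",P(228,237,.073))
```

```text
drive [[0.4518, 0.0605, 0.045], [0.4676, 0.1761, 0.045], [0.5838, 0.1596, 0.045], [0.5678, 0.0437, 0.045]] [0.5178 0.1099 0.045 ]
0.1173 171.78
0.1167 82.2
0.1174 -8.09
0.117 -97.86
dock [0.62119916 0.05456118 0.022     ] [0.622317   0.20348214 0.022     ] [0.49834748 0.20250664 0.022     ] 89.56993191468007 0.45084330854496346 0.14892515888575492
spindle [0.51565139 0.1098737  0.073     ]
```

Scaled: 0.262 m / 0.75 = 0.3493, 0.119 m / 0.75 = 0.1587.

```bash
python3 drive.py '[{"aperture": 0.8, "trans": [0.1587, -0.0267, 0.1333]}, {"aperture": 0.8, "trans": [0.1587, -0.0267, 0.1333]}, {"aperture": 0.8, "trans": [0.1587, -0.0267, 0.1333]}, {"aperture": 0.8, "trans": [0.1587, -0.0267, 0.1333]}, {"aperture": 0.8, "trans": [0.1587, -0.0267, 0.3493]}, {"aperture": 0.8, "trans": [0.1587, -0.0267, 0.3493]}, {"aperture": 0.8, "trans": [0.1587, -0.0267, 0.3493]}, {"aperture": 0.8, "trans": [0.1587, -0.0267, 0.3493]}, {"aperture": 0.8, "trans": [0.1587, -0.0267, 0.3493]}, {"aperture": 0.8, "trans": [0.1587, -0.0267, 0.3493]}]'
python3 drive.py '[{"aperture": 0.8}, {"aperture": 0.8}]' | head -4
```

```text
t: 2.7
tcp_pos: [0.4227, 0.1112, 0.0201]
eef_rot: [179.9, 0.1, 180.0]
force: [0.9, -0.9, 1.0]
grip_width: 0.802
grasp_force: 0.0
t: 2.9
tcp_pos: [0.4227, 0.1111, 0.0205]
eef_rot: [179.9, 0.2, 180.0]
force: [0.3, -0.1, -0.1]
```

```bash
python3 drive.py '[{"aperture": 0.8, "trans": [-0.02, 0, 0]}, {"aperture": 0.8, "trans": [-0.0293, 0, 0]}, {"aperture": 0.8, "trans": [-0.0387, 0, 0]}, {"aperture": 0.8, "trans": [-0.048, 0, 0]}, {"aperture": 0.8, "trans": [-0.0573, 0, 0]}, {"aperture": 0.8, "trans": [-0.0667, 0, 0]}, {"aperture": 0.8, "trans": [-0.0733, 0, 0]}, {"aperture": 0.8, "trans": [-0.08, 0, 0]}, {"aperture": 0.8, "trans": [-0.084, 0, 0]}, {"aperture": 0.8, "trans": [-0.084, 0, 0]}]'|head -4
python3 drive.py '[{"aperture": 0.8, "trans": [-0.0027, 0, 0]}, {"aperture": 0.8, "trans": [-0.0053, 0, 0]}, {"aperture": 0.8, "trans": [-0.008, 0, 0]}, {"aperture": 0.8, "trans": [-0.0107, 0, 0]}, {"aperture": 0.8, "trans": [-0.0107, 0, 0]}]' |head -4
```

```text
t: 3.9
tcp_pos: [0.4835, 0.1103, 0.0186]
eef_rot: [-180.0, -0.1, 180.0]
force: [-3.6, 0.1, 0.4]
t: 4.4
tcp_pos: [0.4915, 0.1105, 0.0186]
eef_rot: [180.0, -0.0, 180.0]
force: [-5.7, 0.4, 0.0]
```

Scaled: -0.003 m / 0.75 = -0.004, -0.002 m / 0.75 = -0.0027.

```bash
for i in 1 2; do python3 drive.py '[{"aperture": 0.8, "trans": [-0.0013, 0, 0]}, {"aperture": 0.8, "trans": [-0.0027, 0, 0]}, {"aperture": 0.8, "trans": [-0.004, 0, 0]}, {"aperture": 0.8, "trans": [-0.004, 0, 0]}]' |head -4; done
python3 -c "
from h import *
snap('w2',(150,60,250,190),3)"
```

```text
t: 4.8
tcp_pos: [0.4915, 0.1105, 0.0186]
eef_rot: [-180.0, -0.4, 180.0]
force: [-12.4, 0.7, 9.9]
t: 5.2
tcp_pos: [0.4915, 0.1105, 0.0185]
eef_rot: [-179.9, -0.7, -180.0]
force: [-19.3, 0.5, 17.7]
```

View pics/w2.png

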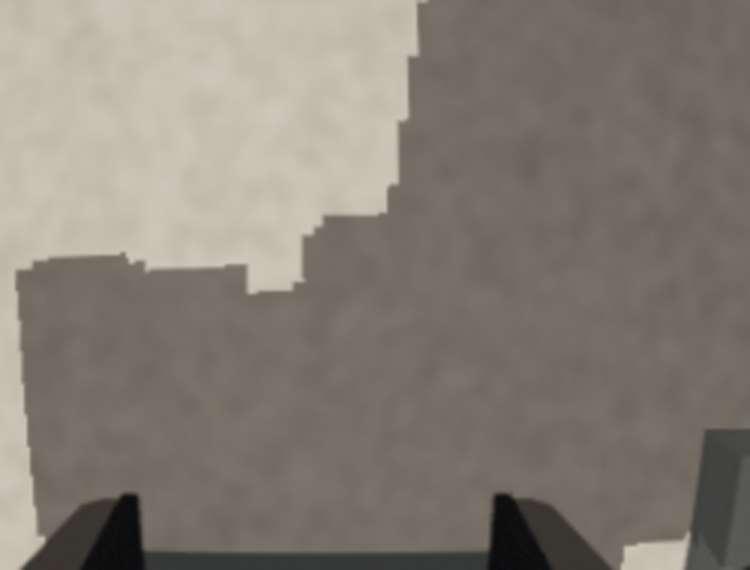

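Scaled: -0.12 m / 0.75 = -0.16, -0.05 m / 0.75 = -0.0667.

```bash
python3 drive.py '[{"aperture": 0.6, "trans": [0.0133, 0, 0]}, {"aperture": 0.6, "trans": [0.0333, 0, 0]}, {"aperture": 0.6, "trans": [0.0333, 0, -0.0667]}, {"aperture": 0.6, "trans": [0.0333, 0, -0.1333]}, {"aperture": 0.6, "trans": [0.0333, 0, -0.16]}, {"aperture": 0.6, "trans": [0.0333, 0, -0.16]}]'
python3 -c "
from h import *
print(manip.state()['joints'].round(1))
delta([.5615,.02,.13],90);delta([.5615,.02,.13],-90)"
```

```text
t: 5.85
tcp_pos: [0.4774, 0.1114, 0.1428]
eef_rot: [179.8, 0.7, 179.9]
force: [0.7, 0.9, -0.7]
grip_width: 0.599
grasp_force: 0.0
[-23.1  16.5   7.1 118.4  -2.9  44.6  75.6]
t 5.85 tcp [0.4774 0.1114 0.1428] [179.8    0.65 179.94] shift [-0.0841 -0.0914  0.0134] turn 89.94
t 5.85 tcp [0.4774 0.1114 0.1428] [179.8    0.65 179.94] shift [-0.0841 -0.0914  0.0134] turn -90.06
```

Scaled: -0.0914 m / 0.75 = -0.1219, -0.084 m / 0.75 = -0.112, 90 degrees / 120 = 0.75.

```bash
python3 drive.py '[{"aperture": 0.6, "trans": [-0.112, -0.1219, 0], "yaw": 0.75}, {"aperture": 0.6, "trans": [-0.112, -0.1219, 0], "yaw": 0.75}, {"aperture": 0.6, "trans": [-0.112, -0.1219, 0], "yaw": 0.75}, {"aperture": 0.6, "trans": [-0.112, -0.1219, 0], "yaw": 0.75}, {"aperture": 0.6, "trans": [-0.112, -0.1219, 0], "yaw": 0.75}, {"aperture": 0.6, "trans": [-0.112, -0.1219, 0], "yaw": 0.75}, {"aperture": 0.6, "trans": [-0.112, -0.1219, 0], "yaw": 0.75}, {"aperture": 0.6, "trans": [-0.112, -0.1219, 0], "yaw": 0.75}, {"aperture": 0.6, "trans": [-0.112, -0.1219, 0], "yaw": 0.75}, {"aperture": 0.6, "trans": [-0.112, -0.1219, 0], "yaw": 0.75}, {"aperture": 0.6, "trans": [-0.112, -0.1219, 0], "yaw": 0.75}, {"aperture": 0.6, "trans": [-0.112, -0.1219, 0], "yaw": 0.75}]'
python3 drive.py '[{"aperture": 0.6}, {"aperture": 0.6}]'|head -1
python3 -c "
from h import *
delta([.5615,.02,.02],90);snap('w3')"
```

```text
t: 7.05
tcp_pos: [0.5575, 0.0188, 0.1377]
eef_rot: [180.0, 0.1, 90.0]
force: [-0.1, -0.3, -0.0]
grip_width: 0.601
grasp_force: 0.0
t: 7.25
t 7.25 tcp [0.5572 0.0188 0.1383] [1.7998e+02 2.0000e-02 9.0020e+01] shift [0.0012 0.0042 0.1183] turn 0.02
```

View pics/w3.png

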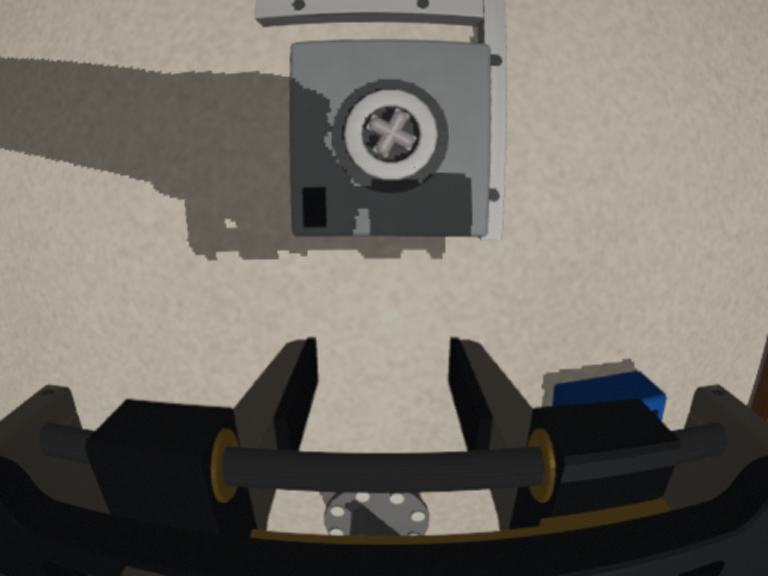

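The drive is now square against the x bar, with its top corners at (291,42), (490,42), (489,237), (291,236). A gap remains to the other bar, so next I push it in +y.

Scaled: 0.118 m / 0.75 = 0.1573, 0.05 m / 0.75 = 0.0667.

```bash
python3 -c "
from h import *
s,im=pickle.load(open('w3.pkl','rb'))
for p in((291,42),(490,42),(489,237),(291,236)):print(atz(im,s,p[0]/1.5,p[1]/1.5,.045).round(4))
print(atz(im,s,390/1.5,133/1.5,.073).round(4))"
python3 drive.py '[{"aperture": 0.6, "trans": [0, 0.0053, 0.0667]}, {"aperture": 0.6, "trans": [0, 0.0053, 0.1333]}, {"aperture": 0.6, "trans": [0, 0.0053, 0.1573]}, {"aperture": 0.6, "trans": [0, 0.0053, 0.1573]}, {"aperture": 0.6, "trans": [0.0093, 0.0053, 0.1573]}, {"aperture": 0.6, "trans": [0.0187, 0.0053, 0.1573]}, {"aperture": 0.6, "trans": [0.028, 0.0053, 0.1573]}, {"aperture": 0.6, "trans": [0.0373, 0.0053, 0.1573]}, {"aperture": 0.6, "trans": [0.0453, 0.0053, 0.1573]}, {"aperture": 0.6, "trans": [0.052, 0.0053, 0.1573]}, {"aperture": 0.6, "trans": [0.0573, 0.0053, 0.1573]}, {"aperture": 0.6, "trans": [0.0573, 0.0053, 0.1573]}]'|head -4
python3 drive.py '[{"aperture": 0.6, "trans": [0.004, 0, 0]}, {"aperture": 0.6, "trans": [0.008, 0, 0]}, {"aperture": 0.6, "trans": [0.012, 0, 0]}, {"aperture": 0.6, "trans": [0.0147, 0, 0]}, {"aperture": 0.6, "trans": [0.0147, 0, 0]}]'|head -4
```

```text
[0.5031 0.1757 0.045 ]
[0.621  0.1768 0.045 ]
[0.622  0.0569 0.045 ]
[0.5021 0.0572 0.045 ]
[0.561  0.1158 0.073 ]
t: 8.5
tcp_pos: [0.5621, 0.0593, 0.0219]
eef_rot: [179.9, 0.2, 89.9]
force: [-1.5, -7.2, 5.3]
t: 9.0
tcp_pos: [0.5622, 0.0697, 0.022]
eef_rot: [179.8, 0.2, 89.8]
force: [-0.4, -7.8, 5.1]
```

Scaled: 0.003 m / 0.75 = 0.004, 0.002 m / 0.75 = 0.0027.

```bash
for i in 1 2 3; do python3 drive.py '[{"aperture": 0.6, "trans": [0.0013, 0, 0]}, {"aperture": 0.6, "trans": [0.0027, 0, 0]}, {"aperture": 0.6, "trans": [0.004, 0, 0]}, {"aperture": 0.6, "trans": [0.004, 0, 0]}]' |head -4; done
```

```text
t: 9.4
tcp_pos: [0.5622, 0.071, 0.022]
eef_rot: [179.8, 0.3, 89.8]
force: [-0.4, -11.8, 6.0]
t: 9.8
tcp_pos: [0.5621, 0.0711, 0.022]
eef_rot: [179.9, 0.5, 89.7]
force: [-2.2, -17.4, 6.1]
t: 10.2
tcp_pos: [0.5618, 0.0714, 0.022]
eef_rot: [179.9, 0.6, 89.6]
force: [-2.8, -22.5, 9.4]
```

Scaled: -0.2 m / 0.75 = -0.2667, -0.05 m / 0.75 = -0.0667.

```bash
python3 drive.py '[{"aperture": 0.6, "trans": [-0.02, 0, 0]}, {"aperture": 0.6, "trans": [-0.0467, 0, 0]}, {"aperture": 0.6, "trans": [-0.0467, 0, -0.0667]}, {"aperture": 0.6, "trans": [-0.0467, 0, -0.1333]}, {"aperture": 0.6, "trans": [-0.0467, 0, -0.2]}, {"aperture": 0.6, "trans": [-0.0267, 0, -0.2667]}, {"aperture": 0.6, "trans": [-0.0267, 0, -0.2667]}, {"aperture": 0.6, "trans": [-0.0267, 0, -0.2667]}, {"aperture": 0.6, "trans": [-0.0267, 0, -0.2667]}]'|head -4
python3 -c "
from h import *
snap('wA')"
python3 drive.py '[{"aperture": 1, "trans": [-0.2933, -0.0267, 0]}, {"aperture": 1, "trans": [-0.2933, -0.0267, 0]}, {"aperture": 1, "trans": [-0.2933, -0.0267, 0]}, {"aperture": 1, "trans": [-0.2933, -0.0267, 0]}, {"aperture": 1, "trans": [-0.2933, -0.0267, 0]}, {"aperture": 1, "trans": [-0.2933, -0.0267, 0]}, {"aperture": 1, "trans": [-0.2933, -0.0267, 0]}, {"aperture": 1, "trans": [-0.2933, -0.0267, 0]}]'|head -4
python3 -c "
from h import *
snap('wB')
a=pickle.load(open('wA.pkl','rb'));b=pickle.load(open('wB.pkl','rb'))
P0=proj(a[1],a[0],[.5618,.13,.05]);P1=proj(b[1],b[0],[.545,-.182,.06]);print(P0,P1)
def c(im,p,w,h,k):
    x,y=[int(max(0,v)) for v in(p-[w/2,h/2])];print(x,y,k)
    return cv2.convertScaleAbs(cv2.resize(im['frame'][y:y+h,x:x+w,::-1],(w*k,h*k),interpolation=cv2.INTER_CUBIC),alpha=1.4)
g=np.zeros((600,800,3),np.uint8)
i=c(a[1],P0,133,150,3);g[:i.shape[0],:i.shape[1]]=i
j=c(b[1],P1,100,150,4);g[:600,400:400+j.shape[1]]=j
cv2.imwrite('pics/m1.png',g)"
```

```text
t: 11.1
tcp_pos: [0.5601, 0.0624, 0.2196]
eef_rot: [-179.9, -0.0, 90.0]
force: [-0.7, -0.3, -0.4]
t: 11.95
tcp_pos: [0.5409, -0.1562, 0.2196]
eef_rot: [-179.9, -0.0, 90.1]
force: [0.7, 0.6, 0.1]
[256.52795011 121.43014109] [258.47681922 203.17047965]
190 46 3
208 128 4
```

View pics/m1.png

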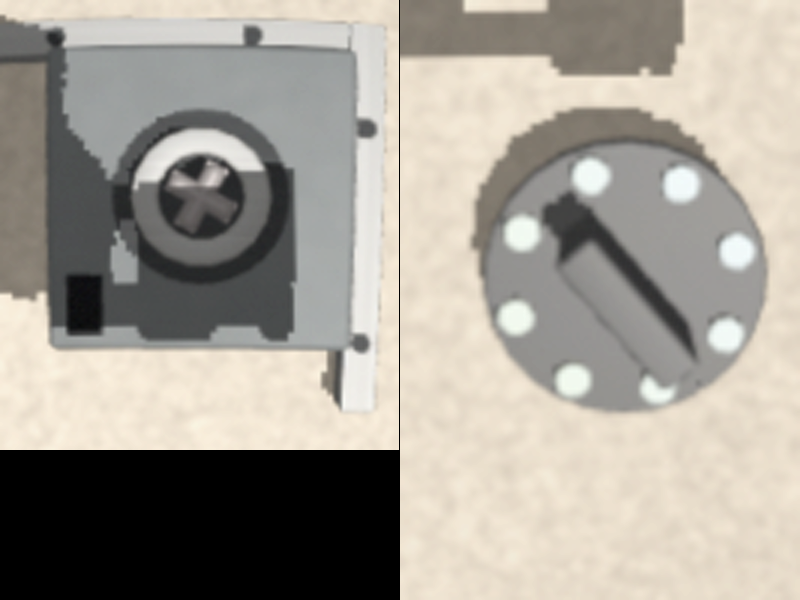

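The drive sits flush against both bars. The spindle cross is centred at (203,195) in the left panel, with arms about 30° off the axes. In the right panel the rotor's disc is centred near (626,275), and its fin-top corners are (560,268), (597,240), (695,360), (665,388).

Run:
```python
from h import *
L=lambda n:pickle.load(open(n+'.pkl','rb'))
(sa,a),(sb,b),(s1,w1),(s3,w3)=L('wA'),L('wB'),L('w1'),L('w3')
A=lambda x,y,z:atz(a,sa,190+x/3,46+y/3,z)
B=lambda x,y,z:atz(b,sb,208+(x-400)/4,128+y/4,z)
ang=lambda p,q:np.degrees(np.arctan2(*(q-p)[1::-1])).round(1)
c=[A(*p,.045) for p in((48,52),(355,50),(351,347),(51,347))]
print("drive",np.round(c,4)[:,:2].tolist(),np.mean(c,0))
for i in range(4):print(np.linalg.norm(c[i]-c[i-1]).round(4),ang(c[i-1],c[i]))
print("spindle",A(203,195,.073),"arms",ang(A(172,178,.071),A(233,215,.071)),ang(A(186,228,.071),A(218,165,.071)))
q=[B(*p,.069) for p in((560,268),(597,240),(695,360),(665,388))]
print("fin",np.mean(q,0),[np.linalg.norm(q[i]-q[i-1]).round(4) for i in range(4)],ang(q[0],q[3]),ang(q[1],q[2]))
d=[B(*p,.034) for p in((483,272),(767,272),(626,138),(626,411))]
print("disc",np.mean(d,0),np.linalg.norm(d[0]-d[1]),np.linalg.norm(d[2]-d[3]))
# spindle height check: w3 vs wA, drive moved by dy only; use dock y shift instead
print("drive moved, so spindle z: w3 alone",atz(w3,s3,390/1.5,133/1.5,.073))
delta([*np.mean(q,0)[:2],.15],0)
```

```text
drive [[0.5038, 0.199], [0.6213, 0.2002], [0.6218, 0.0831], [0.5033, 0.0829]] [0.56254155 0.14131722 0.045     ]
0.1161 89.8
0.1175 0.6
0.1171 -89.8
0.1184 -179.9
spindle [0.56284894 0.14186044 0.073     ] arms -31.4 63.5
fin [ 0.55291845 -0.18344295  0.069     ] [np.float64(0.0472), np.float64(0.0132), np.float64(0.0456), np.float64(0.0121)] -50.0 -51.4
disc [ 0.55277192 -0.18200075  0.034     ] 0.08895471539317625 0.08915854380989933
drive moved, so spindle z: w3 alone [0.56103829 0.11582291 0.073     ]
t 12.0 tcp [ 0.5411 -0.1561  0.2198] [-1.7993e+02 -4.0000e-02  9.0110e+01] shift [-0.0274  0.0119  0.0698] turn 90.11
```

Scaled: 0.06 m / 0.75 = 0.08, -0.0266 m / 0.75 = -0.0355, -39 degrees / 120 = -0.325.

```bash
python3 drive.py '[{"aperture": 0.5, "trans": [-0.0355, 0.016, 0.08], "yaw": -0.325}, {"aperture": 0.5, "trans": [-0.0355, 0.016, 0.08], "yaw": -0.325}, {"aperture": 0.5, "trans": [-0.0355, 0.016, 0.08], "yaw": -0.325}, {"aperture": 0.5, "trans": [-0.0355, 0.016, 0.08], "yaw": -0.325}, {"aperture": 0.5, "trans": [-0.0355, 0.016, 0.08], "yaw": -0.325}, {"aperture": 0.5, "trans": [-0.0355, 0.016, 0.08], "yaw": -0.325}, {"aperture": 0.5, "trans": [-0.0355, 0.016, 0.08], "yaw": -0.325}, {"aperture": 0.5, "trans": [-0.0355, 0.016, 0.08], "yaw": -0.325}]'|head -4
python3 -c "
from h import *
snap('wC')
s,im=pickle.load(open('wC.pkl','rb'))
p=proj(im,s,[.553,-.183,.069]);print(p,manip.state()['joints'].round(1))
x,y=int(p[0]-75),int(p[1]-70);print(x,y)
g=cv2.resize(im['frame'][y:y+140,x:x+150,::-1],None,fx=4,fy=4,interpolation=cv2.INTER_CUBIC)
cv2.imwrite('pics/wCc.png',cv2.convertScaleAbs(g,alpha=1.5))
delta([.5529,-.1827,.041],129)"
```

```text
t: 12.8
tcp_pos: [0.5531, -0.184, 0.1606]
eef_rot: [180.0, -0.0, 128.9]
force: [-0.6, 0.5, 0.2]
[255.02232082 197.64858045] [ -5.2  25.   26.2 105.7 -13.6  52.4  66.2]
180 127
t 12.85 tcp [ 0.5531 -0.1841  0.1606] [-180.      0.    128.94] shift [0.0012 0.0008 0.1196] turn -0.06
```

View pics/wCc.png

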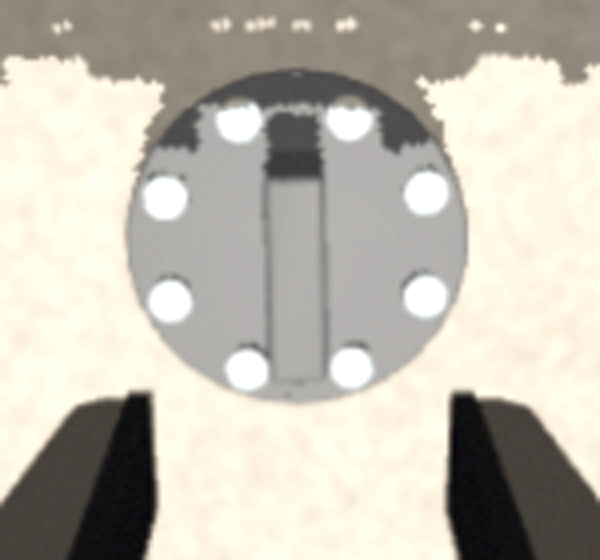

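The fin is centred at (297,280) in the crop, upright between the fingers. That is raw (254.3,197), within 1 px of the prediction at z = 0.069, so the height is confirmed. Next I descend and grasp.

```bash
python3 -c "
from h import *
L=lambda n:pickle.load(open(n+'.pkl','rb'))
(sb,b),(sc,c)=L('wB'),L('wC')
print(tri([ray(b,sb,265.25,206.5),ray(c,sc,254.25,197)]))"
python3 drive.py '[{"aperture": 0.5, "trans": [0.0013, 0, 0.0667]}, {"aperture": 0.5, "trans": [0.0013, 0, 0.12]}, {"aperture": 0.5, "trans": [0.0013, 0, 0.1467]}, {"aperture": 0.5, "trans": [0.0013, 0, 0.1593]}, {"aperture": 0.5, "trans": [0.0013, 0, 0.1593]}, {"aperture": 0.5, "trans": [0.0013, 0, 0.1593]}]'|head -4
python3 drive.py '[{"aperture": 0}, {"aperture": 0}, {"aperture": 0}, {"aperture": 0}, {"aperture": 0}, {"aperture": 0}]' 45
```

```text
(array([ 0.55256803, -0.18362374,  0.06687638]), [np.float64(0.0001982208215682235), np.float64(0.00019822082156816)])
t: 13.45
tcp_pos: [0.5531, -0.1842, 0.0421]
eef_rot: [179.9, 0.1, 128.9]
force: [0.6, -0.5, -0.2]
t: 14.05
tcp_pos: [0.5524, -0.184, 0.0414]
eef_rot: [180.0, 0.0, 128.9]
force: [-0.3, 0.5, 3.9]
grip_width: 0.148
grasp_force: 45.0
```

Scaled: 0.247 m / 0.75 = 0.3293, 0.2124 m / 0.75 = 0.2832, -22.1 degrees / 120 = -0.1842.

```bash
python3 drive.py '[{"aperture": 0, "trans": [0, 0, -0.0267]}, {"aperture": 0, "trans": [0, 0, -0.08]}, {"aperture": 0, "trans": [0, 0, -0.1333]}, {"aperture": 0, "trans": [0.0667, 0.0533, -0.16]}, {"aperture": 0, "trans": [0.1067, 0.0907, -0.16], "yaw": -0.0667}, {"aperture": 0, "trans": [0.1467, 0.1267, -0.16], "yaw": -0.1167}, {"aperture": 0, "trans": [0.2, 0.1733, -0.16], "yaw": -0.1667}, {"aperture": 0, "trans": [0.24, 0.2067, -0.16], "yaw": -0.1842}, {"aperture": 0, "trans": [0.28, 0.24, -0.16], "yaw": -0.1842}, {"aperture": 0, "trans": [0.3133, 0.2667, -0.16], "yaw": -0.1842}, {"aperture": 0, "trans": [0.3293, 0.2832, -0.16], "yaw": -0.1842}, {"aperture": 0, "trans": [0.3293, 0.2832, -0.16], "yaw": -0.1842}]'
python3 drive.py '[{"aperture": 0}, {"aperture": 0}, {"aperture": 0}]'|head -4
python3 -c "
from h import *
snap('wD')
t=manip.get_image('side');g=cv2.convertScaleAbs(cv2.resize(t['frame'][120:260,170:330,::-1],(400,350),interpolation=cv2.INTER_CUBIC),alpha=1)
s,im=pickle.load(open('wD.pkl','rb'));G=np.zeros((384*1,912,3),np.uint8)
w=im['frame'][:,:,::-1]
G=np.zeros((600,800,3),np.uint8);G[:350,400:]=g;G[:600,:400]=cv2.resize(w[60:360,156:356],(400,600),interpolation=cv2.INTER_CUBIC)
cv2.imwrite('pics/m2.png',G)
delta([.5625,.1417,.12],151)
for p in ([.5625,.1417,.073],[.5625+.013*np.cos(np.radians(-29)),.1417+.013*np.sin(np.radians(-29)),.073]):print(proj(im,s,p))"
```

```text
t: 15.25
tcp_pos: [0.5618, 0.1444, 0.1606]
eef_rot: [180.0, -0.0, 151.3]
force: [0.3, 0.2, -2.0]
grip_width: 0.146
grasp_force: 45.0
t: 15.55
tcp_pos: [0.5624, 0.1396, 0.1611]
eef_rot: [-180.0, 0.0, 150.9]
force: [-0.1, -0.0, -1.9]
t 15.65 tcp [0.5623 0.1404 0.1612] [-1.7999e+02  1.0000e-02  1.5094e+02] shift [0.0005 0.0012 0.0412] turn -0.06
[256.37176183 198.37199814]
[256.36453983 211.89450254]
```

View pics/m2.png

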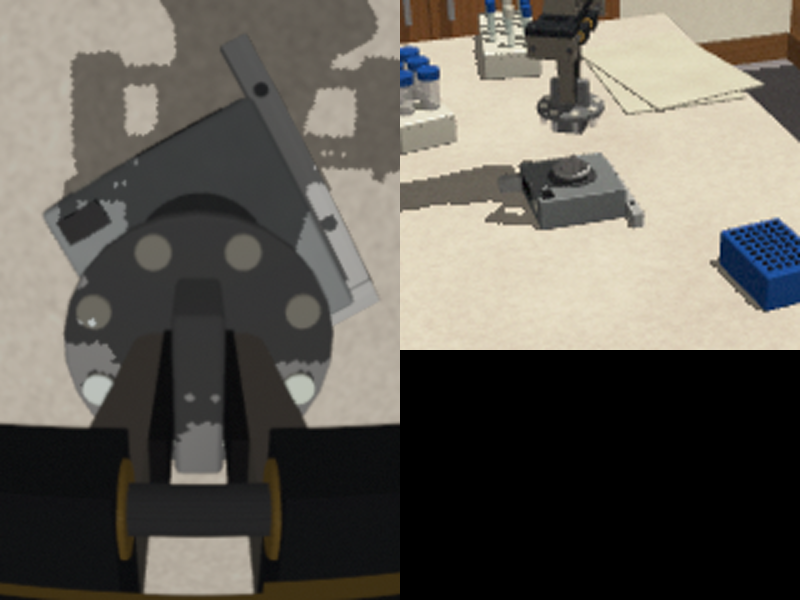

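The rotor hangs upright, centred over the drive, and the drive is still in its corner. Next I lower it slowly while watching the force.

Scaled: 0.042 m / 0.75 = 0.056, 0.001 m / 0.75 = 0.0013.

```bash
python3 drive.py '[{"aperture": 0, "trans": [0.0004, 0.0013, 0.0267]}, {"aperture": 0, "trans": [0.0004, 0.0013, 0.0467]}, {"aperture": 0, "trans": [0.0004, 0.0013, 0.056]}, {"aperture": 0, "trans": [0.0004, 0.0013, 0.056]}, {"aperture": 0, "trans": [0.0004, 0.0013, 0.056]}]'|head -4; python3 -c "
from h import *
delta([.5625,.1417,.1],151)"
python3 drive.py '[{"aperture": 0, "trans": [0, 0, 0.004]}, {"aperture": 0, "trans": [0, 0, 0.008]}, {"aperture": 0, "trans": [0, 0, 0.012]}, {"aperture": 0, "trans": [0, 0, 0.012]}, {"aperture": 0, "trans": [0, 0, 0.012]}]'|head -4
```

```text
t: 16.15
tcp_pos: [0.5626, 0.1427, 0.1192]
eef_rot: [180.0, 0.0, 151.0]
force: [0.1, 0.6, -1.6]
t 16.15 tcp [0.5626 0.1427 0.1192] [1.8000e+02 1.0000e-02 1.5104e+02] shift [-0.0003 -0.0009  0.0192] turn 0.04
t: 16.65
tcp_pos: [0.5623, 0.1428, 0.11]
eef_rot: [-180.0, -0.0, 151.1]
force: [-0.6, -0.1, -1.3]
```

Scaled: 0.008 m / 0.75 = 0.0107, 0.006 m / 0.75 = 0.008.

```bash
python3 drive.py '[{"aperture": 0, "trans": [0, 0, 0.004]}, {"aperture": 0, "trans": [0, 0, 0.008]}, {"aperture": 0, "trans": [0, 0, 0.0107]}, {"aperture": 0, "trans": [0, 0, 0.0107]}]'|head -4
python3 drive.py '[{"aperture": 0, "trans": [0, 0, 0.0027]}, {"aperture": 0, "trans": [0, 0, 0.0053]}, {"aperture": 0, "trans": [0, 0, 0.008]}, {"aperture": 0, "trans": [0, 0, 0.008]}]'|head -4
```

```text
t: 17.05
tcp_pos: [0.5622, 0.1428, 0.1017]
eef_rot: [-180.0, -0.0, 151.1]
force: [-0.4, -0.5, -1.3]
t: 17.45
tcp_pos: [0.5624, 0.1427, 0.0966]
eef_rot: [180.0, -0.0, 151.0]
force: [-2.7, -1.9, 4.6]
```

Meshed, and now touching the plate. I'll press on to its stop.

Scaled: 0.003 m / 0.75 = 0.004, 0.0015 m / 0.75 = 0.002.

```bash
for i in 1 2 3 4; do python3 drive.py '[{"aperture": 0, "trans": [0, 0, 0.002]}, {"aperture": 0, "trans": [0, 0, 0.004]}, {"aperture": 0, "trans": [0, 0, 0.004]}, {"aperture": 0, "trans": [0, 0, 0.004]}]'|sed -n 2,4p; done; python3 -c "
from cell import manip
s=manip.state();print(s['grip_width'],s['grasp_force'])"
```

```text
tcp_pos: [0.5625, 0.1427, 0.0938]
eef_rot: [180.0, 0.0, 151.0]
force: [-3.4, -1.2, 5.6]
tcp_pos: [0.5626, 0.1427, 0.0923]
eef_rot: [180.0, -0.0, 151.0]
force: [-6.5, -1.2, 16.4]
tcp_pos: [0.5629, 0.1426, 0.0922]
eef_rot: [179.9, -0.0, 151.0]
force: [-12.4, -4.2, 38.0]
tcp_pos: [0.5635, 0.1424, 0.0918]
eef_rot: [179.8, 0.0, 151.0]
force: [-19.4, -6.2, 56.6]
0.1492490782972409 45.13363838195801
```

Scaled: -0.0045 m / 0.75 = -0.006, -0.002 m / 0.75 = -0.0027.

```bash
python3 drive.py '[{"aperture": 0, "trans": [0, 0, -0.0027]}, {"aperture": 0, "trans": [0, 0, -0.006]}, {"aperture": 0, "trans": [0, 0, -0.006]}, {"aperture": 0, "trans": [0, 0, -0.006]}, {"aperture": 0, "trans": [0, 0, -0.006]}]'; python3 -c "
from h import *
snap('wE')
t=manip.get_image('side');g=cv2.resize(t['frame'][160:230,200:300,::-1],(400,280),interpolation=cv2.INTER_CUBIC)
q=manip.get_image('top');k=cv2.resize(q['frame'][165:245,180:280,::-1],(400,320),interpolation=cv2.INTER_CUBIC)
s,im=pickle.load(open('wE.pkl','rb'))
w=im['frame'][:,:,::-1]
G=np.zeros((600,800,3),np.uint8);G[:280,400:]=g;G[280:,400:]=cv2.convertScaleAbs(k,alpha=1.8);G[:600,:400]=cv2.convertScaleAbs(cv2.resize(w[60:360,156:356],(400,600),interpolation=cv2.INTER_CUBIC),alpha=1.5)
cv2.imwrite('pics/m3.png',G)"
```

```text
t: 19.55
tcp_pos: [0.5631, 0.1425, 0.092]
eef_rot: [179.9, 0.0, 151.0]
force: [-8.5, -3.8, 25.0]
grip_width: 0.152
grasp_force: 45.0
```

View pics/m3.png

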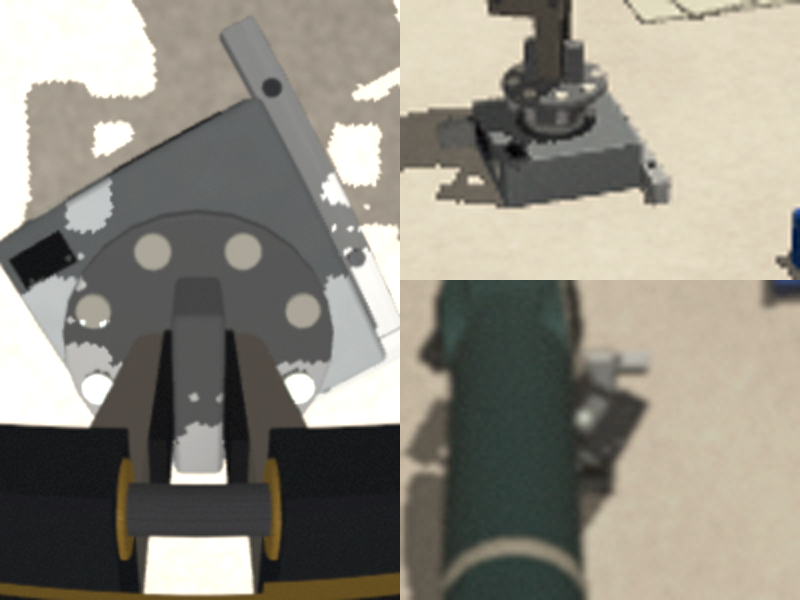

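The rotor is seated low on the drive and the fin hasn't shifted in the grip. The drive edge, from (262,100) to (380,360), still lies flush along the bar. TCP height is 0.092, which matches fully home, at 25 N down.

```bash
python3 -c "
from cell import manip
print(manip.job_done())"
```

```text
the job is handed in; nothing more can be done
None
```

I handed the job in at about 19.7 s: the drive is snug in its corner, and the rotor is meshed and held pressed to the plate's stop at about 25 N; the jar, tip box and rack were never touched, and no verdict came back.

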